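# Slide the stop carriage home in its keeper rails

## Robot

A 6-joint arm with a two-finger parallel gripper is mounted at the origin on a cart in front of the work surface, level with it; the furniture and walls round the work are solid. World frame = base frame: x ahead of the robot, y to its left, z up, the work surface at z = 0. Lengths are in mm, angles in rad, forces in N, time in s.
With the tool pointing down it reaches from about 275 to 750 mm from the base axis. Payload 10.2 kg.
Tool frame: the origin (TCP) lies at the very end of the fingers, on their centre line; the grasp point (between the pads) lies behind it (ctrl.grasp_offset is the z of the grasp point in the tool frame, in mm); z points along the fingers, y is the direction in which the jaws open and shut (so a half turn about z gives the same grasp; the last joint's range is limited). The gripper opens to 85 mm and grips with 20 to 120 N. Pads are 22 mm wide; open, the fingers measure 114 mm over their backs; the gripper's body (76 mm by 85 mm) begins 54 mm behind the grasp point. The pads swing forward as they close: fully open they stand 13 mm farther back than shut.
Start: joints at [-1.365, 0.313, 1.498, -0, 1.331, -0.223], TCP at [218.273, -477.481, 231.294] pointing down, gripper open.
Joint ranges: [-2.94, 2.94], [-0.97, 2.17], [0.19, 2.56], [-1.23, 4.37], [0.02, 3.11], [-2.88, 2.88]. Speed limits (rad/s): [2.39, 2.39, 3.01, 3.14, 3.14, 3.14].

## Interface

Orientations are given as a unit quaternion [w, x, y, z].
In Python, from rig import ctrl, capture, job gives the robot as it stands. The module is installed in compiled form; this text tells all that it offers.
- The arm moves only by the tool move_arm, never from a script. Its argument "series" is a list of rows, each a list of 7 numbers: the turn, a rotation vector about the tool's x, y, z in rad, then the shift along the tool's x, y, z in cm, then the opening, from 0 (shut) to 1 (fully open). A call has 1 to 5 rows; each row is the pose to reach, as a shift and turn from the pose measured when the call began, along the tool's axes at that moment; what a row does not reach only later rows make up. A row lasts 1/12 s, in which the tool goes at most 41.7 mm and 7.16 degrees, less where a joint would pass 70% of its speed; a pose out of reach is approached as far as the arm can. A call with a gripper value outside its range is refused whole. The fingers move at their own pace and stop on an object; "grip_force" is the grip in N (left out, the last holds). Time passes only in rows, so rows that repeat a pose let the fingers close. It gives the time, the measured TCP pose, the force and the opening at its end, in the units of the state.
- ctrl.sense(): the state, without advancing time (a new reading comes with each control period).
- capture(name): name is "scene" or "top" or "wrist"; returns a dict with "frame" (400x640x3 uint8, red, green, blue), "mtx" (3x3 intrinsics, pixels), "dist" ([k1, k2, p1, p2, k3] as OpenCV has them; the pictures are not rectified), "R" (3x3) and "t" (3): a world point X has camera coordinates R X + t. Camera axes: x right, y down, z forward; pixel columns grow to the right and rows downward; lengths in mm; the calibration is good to about 2 mm. A picture is of the moment at which its call begins. There is no depth.
- job.finish_job(): hands the job in, once; it reports no verdict.
The state is a dict: "time_s": time; "joints": joint angles; "dq": joint speeds; "tau": joint torques, N m; "eef_pos": TCP position; "ee_rot": TCP orientation; "force": force on the tool from outside, world axes, zero at the start; "wrist_torque": the same for the moment, N m; "grip_width": opening from 0.0 (shut) to 1.0 (fully open).
Only numpy, scipy, OpenCV 4.12 (cv2) and the standard library are available. Lean on these libraries where they do the work, as an engineer would, in place of code of your own. Each camera call takes 0.05 s, during which the arm holds its last target.

## Task

The stop carriage (the plywood block with the star knob) stands loose on the saw table. Push or slide it over the table into the open, flared end of the two keeper rails and on along them until it is fully home against the end stop, then let go of it. Leave the spanner and the hex key beside the rails where they lie.

Things in the scene. Friction and masses are not known exactly. Their poses are not given: they have to be found in the camera images.
- carriage: Stop carriage, loose, 0.4-0.7 kg, upright, slides on the table. Origin: centre of its underside; x = travel (same front and back: either end may lead), y across, z up. Aluminium base plate 90 (x) x 76 (y) x 8 mm; neck 70 x 38 mm up to z=19; plywood block 90 x 84 mm from z=19 to 39. Starts outside the rails on the robot's side, its x within 0.55 rad of theirs.
- carriage_knob (a point): Top centre of the black star knob fixed on the middle of the carriage, 63 mm above its underside; knob 46 mm across, from z = 39 to 63 mm (core 34 mm). The upright faces of the plywood block below it can be pushed.
- track: Track fixed on the table: two dark steel keeper rails and an end stop. Origin: on the table, where the carriage's origin is when home; x along the rails from open end to stop (away from the robot), y left, z up. Rails x=-50 to 61 mm, 17 mm high, 109 mm wide outside; feet 4 mm high to y=+-68. Inside 81 mm wide up to z=11; lips over it, z=11 to 17, leave a 49 mm slot.
- track_mouth (a point): Middle of the open end, on the table, where the lips begin (track x = -50 mm). Before it the walls flare out over 26 mm (to track x = -76 mm), from 81 to about 104 mm inside. The base plate can go under the lips only from here, neck in the slot; the plywood block then rides 2 mm above the rails.
- track_stop (a point): Middle of the face of the pale aluminium end stop, on the table (track x = +45 mm). The stop is 109 mm wide and 32 mm high; the carriage's leading end touches it when home.
- spanner_24: Bystander: double open-ended steel spanner 187 x 49 x 8 mm lying by the rip fence, left of the rails; origin at the centre of its underside.
- hex_key_1: Bystander: black L-shaped hex key 114 x 40 x 8 mm lying between the rails and the blade guard; origin at the centre of its underside.
There are look-alikes about, which are no part of the job. What is shaped like the carriage but orange is not meant.

How it is judged (in metres and radians):
On the way:
1. the carriage's base plate has entered between the rails through the open end, flat on the table and in line with them (x of carriage in the frame of track between -0.088 and -0.02 m and y of carriage in the frame of track between -0.008 and 0.008 m and angle between the x axis of carriage and the x axis of track, either way round below 0.15 rad and height (world z) of carriage below 0.006 m), for 0.05 s.
At the end, for the whole second after the job is handed in: The carriage stands between the rails, its base plate under the lips, within 5 mm of the end stop, in line with the rails (6 mm sideways, 0.08 rad), flat on the table and at rest (x of carriage in the frame of track between -0.005 and 0.006 m and y of carriage in the frame of track between -0.006 and 0.006 m and angle between the x axis of carriage and the x axis of track, either way round below 0.08 rad and angle between carriage's own z axis and vertical below 0.08 rad and height (world z) of carriage below 0.005 m and linear speed of carriage below 0.01 m/s); the robot touches nothing.
It fails at once if the spanner is shifted by more than 30 mm (distance of spanner_24 from where it was at the start of the episode above 0.03 m).
It fails at once if the hex key is shifted by more than 30 mm (distance of hex_key_1 from where it was at the start of the episode above 0.03 m).
It also fails if it takes over 51 s, if anything falls off the work surface, if the arm or the gripper's body presses on something with over 40 N, if the wrist force passes 120 N, or if a joint passes its speed limit or range.

## Working session

There is one attempt and no reset: what is moved stays moved. The work goes in short steps, Python scripts to look and compute and a tool call to move; the robot and the scene stay as the last step left them, time stands still between calls to the robot, and variables do not carry over. Pictures are saved under pics/ and viewed, and the job is handed in when it is done.

Besides the shell and the picture viewer there is one more tool, called as a command line: name --pt "numbers of a row" for each row, then --argument value for the rest. move_arm: Moves the arm, as the interface text tells. Its arguments: {"type":"object","properties":{"series":{"type":"array","items":{"type":"array","items":{"type":"number"}}},"grip_force":{"type":"number"}},"required":["series"]}

```bash
mkdir -p pics
python3 - <<'E'
from rig import ctrl,capture
import cv2
for n in("scene","top","wrist"):
    c=capture(n); cv2.imwrite(f"pics/{n}0.png",c["frame"][:,:,::-1])
    print(n,c["mtx"].round(1).tolist(),c["dist"],c["R"].round(3).tolist(),c["t"].round(1))
print(ctrl.sense(),ctrl.grasp_offset)
E
```

```text
scene [[502.2, 0.0, 316.8], [0.0, 502.2, 205.7], [0.0, 0.0, 1.0]] [-0.15925094  0.          0.          0.          0.        ] [[-0.797, -0.603, -0.02], [-0.293, 0.416, -0.861], [0.528, -0.68, -0.509]] [435.6 279.2 912.1]
top [[454.4, 0.0, 317.8], [0.0, 454.4, 203.7], [0.0, 0.0, 1.0]] [-0.10656591  0.          0.          0.          0.        ] [[0.008, -1.0, 0.024], [-0.993, -0.011, -0.121], [0.121, -0.023, -0.992]] [-106.   604.9  976.9]
wrist [[293.0, 0.0, 316.8], [0.0, 293.0, 196.7], [0.0, 0.0, 1.0]] [-0.05394856  0.          0.          0.          0.        ] [[0.416, -0.91, -0.001], [-0.872, -0.399, 0.284], [-0.259, -0.117, -0.959]] [-524.6  -36.7  379.6]
{'time_s': 0.15, 'joints': array([-1.36541045e+00,  3.13248341e-01,  1.49819718e+00,  1.64632219e-05,
        1.33100391e+00, -2.23397909e-01]), 'dq': array([ 0.00228787, -0.0019983 , -0.00374671,  0.00096281,  0.0024881 ,
       -0.00083617]), 'tau': array([ 2.49164405e-03, -4.12367535e+01, -2.59796888e+01, -1.03599245e-04,
        3.22889289e-03, -1.19840547e-05]), 'eef_pos': array([ 218.23437616, -477.30294492,  230.92858517]), 'ee_rot': array([-4.28299604e-04,  9.77106278e-01,  2.12751350e-01,  1.18529456e-05]), 'force': array([ 0.35481846, -0.39178047,  0.02694508]), 'wrist_torque': array([0.04083513, 0.01292447, 0.00299924]), 'grip_width': 0.9992424351842921} -18.700000000000003
```

View pics/scene0.png

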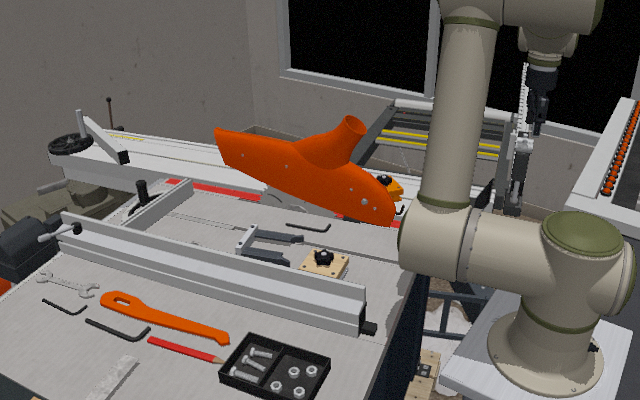

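View pics/top0.png

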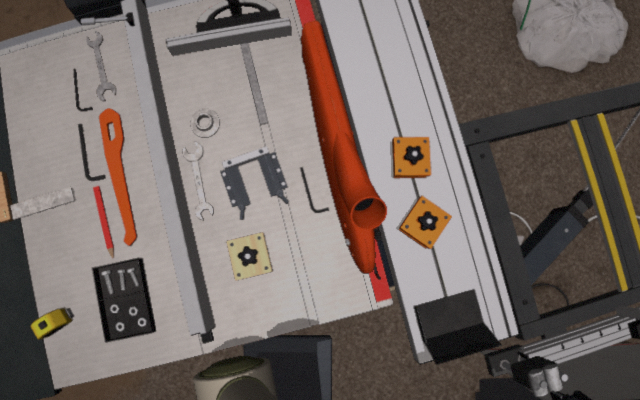

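View pics/wrist0.png

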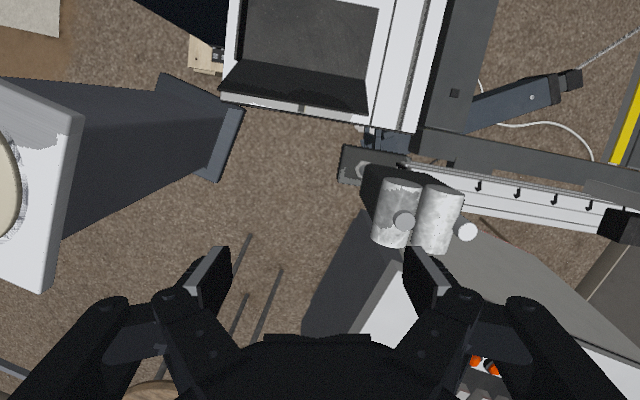

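Candidates for the carriage in the top view are the plywood block at (249,256), the orange look-alikes at (411,157) and (427,221), and in the scene view a wooden thing on the floor at (425,370). Only the plywood block at (249,256), which is (323,260) in the scene view, fits: it is pale, has a star knob and stands on the robot's side of the rails. I'll check it in a close crop.

```bash
cat > h.py <<'E'
import numpy as np,cv2
from rig import ctrl,capture,job
def ray(c,uv,z):
    uv=np.array(uv,float).reshape(-1,1,2)
    n=cv2.undistortPoints(uv,c["mtx"],c["dist"]).reshape(-1,2)
    R=np.array(c["R"]);t=np.array(c["t"]);C=-R.T@t
    d=np.c_[n,np.ones(len(n))]@R
    return C+d*((z-C[2])/d[:,2])[:,None]
def proj(c,X):
    return cv2.projectPoints(np.array(X,float).reshape(-1,3),cv2.Rodrigues(np.array(c["R"]))[0],np.array(c["t"]),c["mtx"],c["dist"])[0].reshape(-1,2)
E
python3 - <<'E'
from h import *
c=capture("top");f=c["frame"][:,:,::-1]
x0,y0,x1,y1=170,120,350,300
g=cv2.resize(f[y0:y1,x0:x1],None,fx=3.3,fy=3.3,interpolation=cv2.INTER_CUBIC)
cv2.imwrite("pics/crop1.png",g)
hsv=cv2.cvtColor(np.ascontiguousarray(f),cv2.COLOR_BGR2HSV)
print(hsv[245,235],hsv[150,180],hsv[270,262],f[160,240],f[190,232])
m=cv2.inRange(hsv,(10,55,120),(35,255,255));m[:, :215]=0;m[:,285:]=0;m[:220]=0;m[290:]=0
cs,_=cv2.findContours(m,0,2);k=max(cs,key=cv2.contourArea)
k=cv2.convexHull(k)
r=ray(c,k.reshape(-1,2),39)[:,:2].astype(np.float32)
print("block",cv2.minAreaRect(r))
d=(hsv[...,2]<70).astype(np.uint8)*255; d2=np.zeros_like(d);d2[235:275,230:268]=d[235:275,230:268]
M=cv2.moments(d2);uv=(M["m10"]/M["m00"],M["m01"]/M["m00"]);print(uv,ray(c,uv,58))
E
```

```text
[ 24  72 185] [ 11  17 166] [ 22  79 183] [186 182 186] [70 64 64]
block ((488.5630798339844, 50.839874267578125), (89.13540649414062, 84.39494323730469), 14.671562194824219)
(247.89, 255.945) [[488.16442203  50.53073408  58.        ]]
```

View pics/crop1.png

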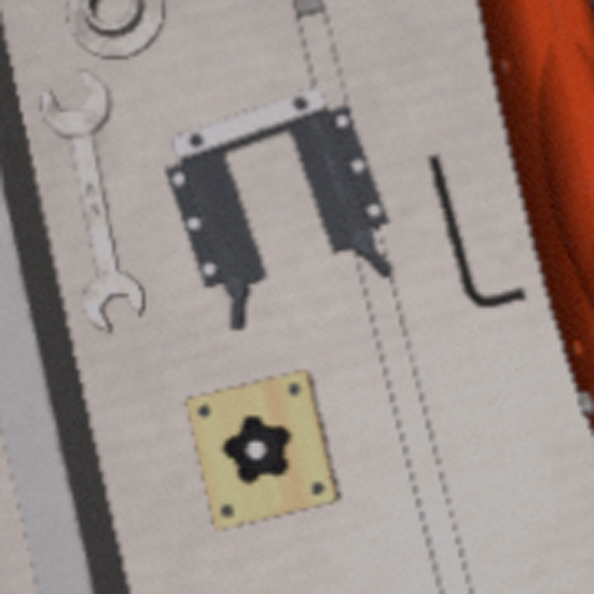

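The crop at (262,448) shows the pale plywood carriage with its black star knob. The measured block is 89x84 mm, as specified. The rails with the stop are above it, with the flare towards the robot. Next I measure the track.

Run:
```python
from h import *
c=capture("top");f=np.ascontiguousarray(c["frame"][:,:,::-1])
v=cv2.cvtColor(f,cv2.COLOR_BGR2GRAY).astype(float)
# slot edges by sub-pixel half level crossing at each row between rails
L=[];Rr=[]
for r in range(172,196):
    cl=240+(r-160)*.30; cen=int(257+(r-175)*.33)
    row=v[r]
    th=115
    a=cen
    while row[a]>th:a-=1
    L.append((a+(th-row[a])/(row[a+1]-row[a]),r))
    a=cen
    while row[a]>th:a+=1
    Rr.append((a-1+(row[a-1]-th)/(row[a-1]-row[a]),r))
for nm,P in(("L",L),("R",Rr)):
    w=ray(c,P,17)[:,:2].astype(np.float32)
    vx,vy,x,y=cv2.fitLine(w,cv2.DIST_HUBER,0,.01,.01).ravel()
    if vx<0:vx,vy=-vx,-vy
    print(nm,np.degrees(np.arctan2(vy,vx)),x,y,"perp res",np.abs((w-[x,y])@[-vy,vx]).max())
    globals()[nm+"l"]=(vx,vy,x,y)
# stop white mask
m=((v>175)).astype(np.uint8)*255
z=np.zeros_like(m);z[143:175,215:275]=m[143:175,215:275]
cv2.imwrite("pics/z.png",cv2.resize(f[140:225,210:300],None,fx=6.5,fy=6.5,interpolation=cv2.INTER_NEAREST))
```

```text
L 20.095413 653.25256 70.14989 perp res 0.6038184
R 20.618462 649.65173 16.621454 perp res 0.8403802
```

View pics/z.png

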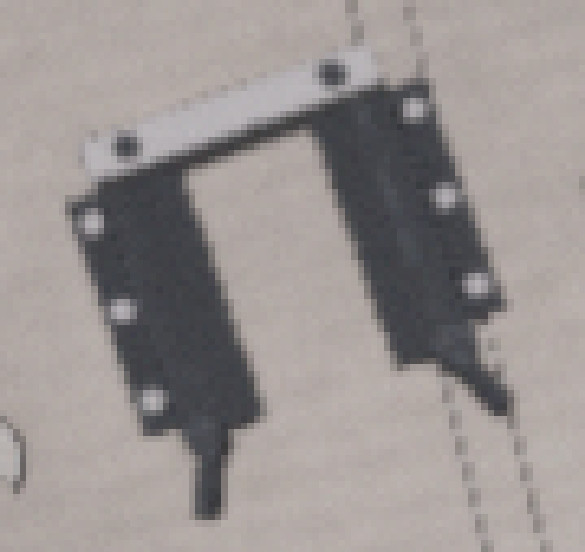

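The crop shows two dark rails, the pale stop at the top from (98,180) to (380,85), and lip ends at (260,415) and (400,367). The measured slot is 48.9 mm against the specified 49 mm. Next is the position along the rails.

Run:
```python
from h import *
c=capture("top")
a=np.radians(20.35);u=np.array([np.cos(a),np.sin(a)]);n=np.array([-u[1],u[0]])
p=np.array([651.45,43.39])
P=lambda q:[(x/6.5+210-.5,y/6.5+140-.5) for x,y in q]
for nm,q,z,xt in(("lipend",[(260,415),(398,367)],17,-50),("stopnear",[(98,182),(380,88)],32,45),("stopfar",[(83,138),(370,48)],32,None),("railfar/foot",[(68,203),(143,435),(428,82),(507,308)],4,None),("flaretip",[(208,518),(505,412)],15,-76),("faceBot",[(190,175),(313,128)],0,45)):
    w=ray(c,P(q),z)[:,:2]-p
    print(nm,(w@u).round(1),(w@n).round(1),xt)
```

```text
lipend [-37.1 -37.3] [ 26.2 -24.9] -50
stopnear [57.3 55.7] [ 52.1 -51.6] 45
stopfar [74.  70.5] [ 52.1 -53. ] None
railfar/foot [ 60.8 -27.7  59.1 -28.3] [ 67.6  68.7 -68.6 -68. ] None
flaretip [-64.9 -64.7] [ 55.3 -54.9] -76
faceBot [56.6 58. ] [ 23.3 -24. ] 45
```

Track origin is about (662.7, 47.6) with yaw 0.355, and several features agree within about 1.5 mm. The carriage is at (488.5, 50.7) with yaw 0.256, so about 162 mm back along the rails and 63 mm to the left. I'll grip the star knob with the jaws across the carriage. First I go up and over.

move_arm --pt "0 0 0 0 0 -4 1" --pt "0 0 0 1.5 -1.2 -7.5 1" --pt "0 0 0 4.5 -3.6 -9 1" --pt "0 0 0 7.6 -6 -9.5 1" --pt "0 0 0 10.7 -8.5 -10 1"

```text
time_s: 0.72
eef_pos: [280.6, -354.4, 331.9]
ee_rot: [0.0, 0.977, 0.212, 0.0]
force: [1.8, 0.3, -0.4]
grip_width: 0.999
```

move_arm --pt "0 0 0 3.1 -2.5 0 1" --pt "0 0 0 6.2 -5 0 1" --pt "0 0 0 9.3 -7.5 0 1" --pt "0 0 0 12.4 -10 0 1" --pt "0 0 0 15.5 -12.5 0 1"

```text
time_s: 1.13
eef_pos: [370.1, -174.5, 332.0]
ee_rot: [0.001, 0.977, 0.212, 0.0]
force: [1.2, -1.0, -0.5]
grip_width: 1.001
```

move_arm --pt "0 0 0.03 3.1 -2.4 0 1" --pt "0 0 0.07 6.2 -4.7 0 1" --pt "0 0 0.1 9.3 -7 0 1" --pt "0 0 0.14 12.4 -9.3 0 1" --pt "0 0 0.17 15.5 -11.6 0 1"

```text
time_s: 1.55
eef_pos: [463.6, -2.6, 332.0]
ee_rot: [0.001, 0.992, 0.127, 0.001]
force: [0.7, -0.6, -0.2]
grip_width: 0.999
```

```bash
cat > go.py <<'E'
import sys
from h import *
from scipy.spatial.transform import Rotation as Rn
def rel(x,y,z,yaw):
    s=ctrl.sense();q=s["ee_rot"];R=Rn.from_quat([q[1],q[2],q[3],q[0]])
    T=Rn.from_euler("z",yaw)*Rn.from_euler("x",np.pi)
    d=R.inv().apply(np.array([x,y,z])-s["eef_pos"])/10
    print("t",round(s["time_s"],2),"pos",s["eef_pos"].round(1),"F",s["force"].round(1),"w",round(s["grip_width"],3))
    print("turn",(R.inv()*T).as_rotvec().round(3),"shift cm",d.round(2))
if __name__=="__main__": rel(*map(float,sys.argv[1:5]))
E
python3 go.py 493.3 52 110 0.256
```

```text
t 1.55 pos [463.6  -2.6 332. ] F [ 0.7 -0.6 -0.2] w 0.999
turn [ 0.002 -0.001 -0.   ] shift cm [ 4.23 -4.57 22.2 ]
```

move_arm --pt "0 0 0 2.5 -2.7 2 1" --pt "0 0 0 4.2 -4.5 5 1" --pt "0 0 0 4.2 -4.6 9 1" --pt "0 0 0 4.2 -4.6 13 1" --pt "0 0 0 4.2 -4.6 17 1"

```text
time_s: 1.97
eef_pos: [492.6, 52.9, 160.3]
ee_rot: [0.001, 0.992, 0.128, 0.001]
force: [1.5, -0.9, -0.4]
grip_width: 0.998
```

```bash
python3 go.py 493.3 52 44 0.256;python3 - <<'E'
from h import *
for n in("wrist","scene"):
    c=capture(n); cv2.imwrite(f"pics/{n}1.png",c["frame"][:,:,::-1])
E
```

```text
t 1.97 pos [492.6  52.9 160.3] F [ 1.5 -0.9 -0.4] w 0.998
turn [ 0.002 -0.001  0.001] shift cm [ 0.03  0.09 11.63]
```

View pics/wrist1.png

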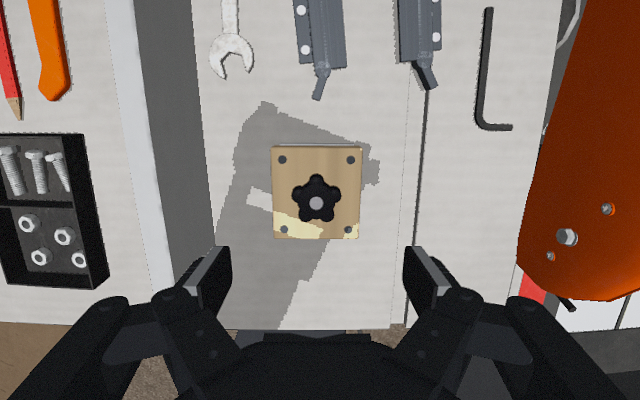

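View pics/scene1.png

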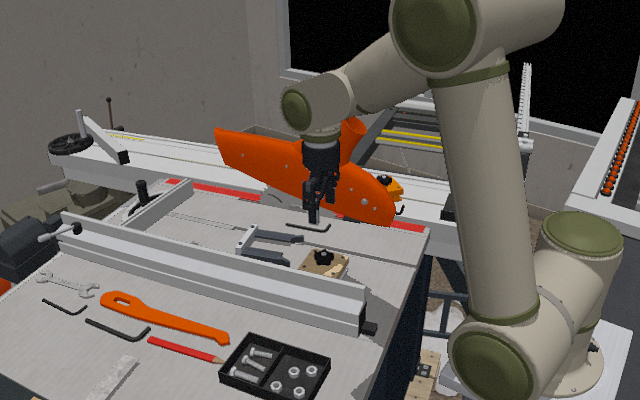

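The wrist view shows the carriage square to the gripper with its knob at (317,203). The fence on the left is clear of the jaws. I'll cross-check the knob position from this view.

```bash
python3 - <<'E'
from h import *
c=capture("wrist");print(ray(c,(317,203),63))
P=ray(c,[(272,147),(361,147),(359,239),(273,239)],39);print(P.round(1))
d=P[0]-P[3];e=P[1]-P[2];print(np.degrees(np.arctan2(d[1],d[0])),np.degrees(np.arctan2(e[1],e[0])),P.mean(0))
E
python3 go.py 493.3 52 46 0.256
```

```text
[[485.70961778  51.70015682  63.        ]]
[[518.5 101.6  39. ]
 [538.5  25.2  39. ]
 [452.6   0.7  39. ]
 [431.3  81.9  39. ]]
12.705856362694162 15.913633155335114 [485.2330394   52.36226794  39.        ]
t 2.12 pos [491.9  52.4 161. ] F [ 0.9 -0.1  1.6] w 1.002
turn [-0.     0.003 -0.   ] shift cm [ 0.16  0.07 11.5 ]
```

move_arm --pt "0 0 0 0 0.05 3.5 1" --pt "0 0 0 0 0.05 7 1" --pt "0 0 0 0 0.05 9.5 1" --pt "0 0 0 0 0.05 11 1" --pt "0 0 0 0 0.05 11.5 1"

```text
time_s: 2.53
eef_pos: [492.6, 51.5, 46.6]
ee_rot: [0.0, 0.992, 0.127, -0.001]
force: [0.0, -0.7, -0.3]
grip_width: 1.0
```

move_arm --pt "0 0 0 0 0 0 0.5" --pt "0 0 0 0 0 0 0.4" --pt "0 0 0 0 0 0 0.3" --pt "0 0 0 0 0 0 0.3" --pt "0 0 0 0 0 0 0.3" --grip_force 40

```text
time_s: 2.95
eef_pos: [493.7, 51.5, 48.7]
ee_rot: [0.001, 0.992, 0.127, 0.0]
force: [-2.6, 1.0, 10.7]
grip_width: 0.489
```

```bash
python3 go.py 491.5 52 46 0.256;python3 - <<'E'
from h import *
for n in("wrist","top"):
    c=capture(n); cv2.imwrite(f"pics/{n}2.png",c["frame"][:,:,::-1])
E
```

```text
t 2.95 pos [493.7  51.5  48.7] F [-2.6  1.  10.7] w 0.489
turn [ 0.001 -0.001 -0.001] shift cm [-0.2  -0.1   0.27]
```

View pics/wrist2.png

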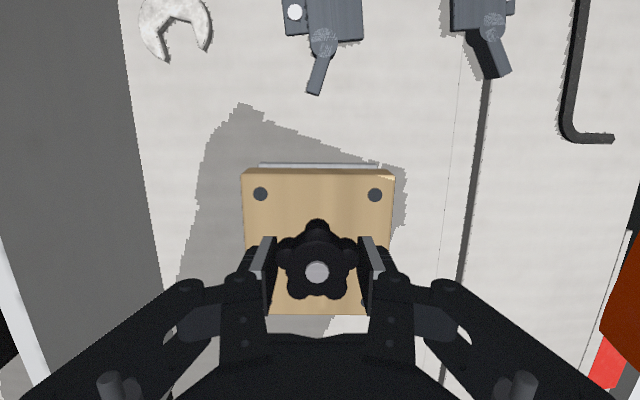

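The jaws hold the knob lobes at about 41 mm, but there is 10 N upward on the tool, so the tips press on the block. I'll open, rise a few mm and grip again.

move_arm --pt "0 0 0 0 0 0 0.8" --pt "0 0 0 0 0 -0.2 0.8" --pt "0 0 0 0 0 -0.4 0.8" --pt "0 0 0 0 0 -0.4 0.8" --pt "0 0 0 0 0 -0.4 0.8"

```text
time_s: 3.47
eef_pos: [493.8, 51.5, 52.9]
ee_rot: [0.001, 0.992, 0.127, 0.001]
force: [1.2, 0.2, -0.2]
grip_width: 0.8
```

move_arm --pt "0 0 0 0 0 0 0.5" --pt "0 0 0 0 0 0 0.4" --pt "0 0 0 0 0 0 0.3" --pt "0 0 0 0 0 0 0.3" --pt "0 0 0 0 0 0 0.3" --grip_force 40

```text
time_s: 3.88
eef_pos: [493.8, 51.6, 53.4]
ee_rot: [0.001, 0.992, 0.127, 0.001]
force: [-3.3, 0.8, 7.2]
grip_width: 0.483
```

```bash
cat > carr.py <<'E'
from h import *
import sys
c=capture("top");f=np.ascontiguousarray(c["frame"][:,:,::-1])
cv2.imwrite(f"pics/{sys.argv[1]}.png",cv2.resize(f[120:300,170:350],None,fx=3.3,fy=3.3,interpolation=cv2.INTER_CUBIC))
w=capture("wrist");cv2.imwrite(f"pics/{sys.argv[1]}w.png",w["frame"][:,:,::-1])
E
python3 carr.py g1; python3 go.py 491.5 52 52 0.256
```

```text
t 3.98 pos [493.8  51.6  53.3] F [-1.8  0.2  7.8] w 0.476
turn [ 0.001 -0.001 -0.001] shift cm [-0.21 -0.1   0.13]
```

View pics/g1w.png

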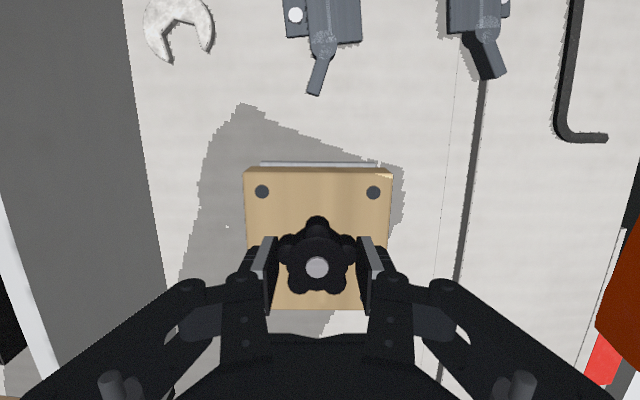

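View pics/g1.png

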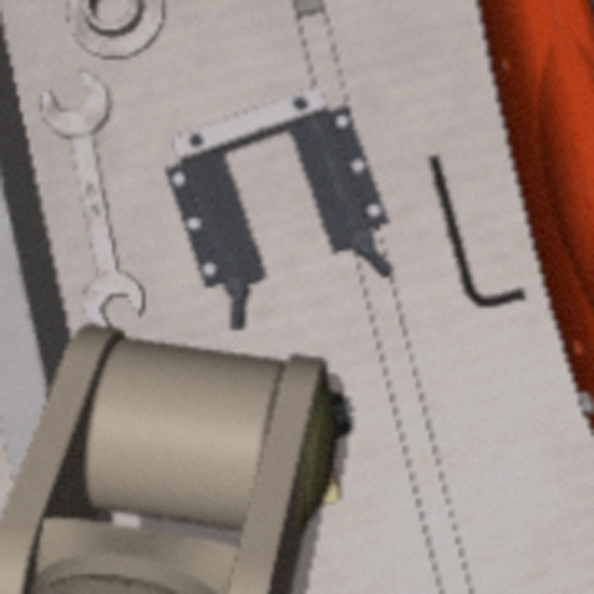

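```bash
cat > wc.py <<'E'
from h import *
import sys
from scipy.spatial.transform import Rotation as Rn
# measure carriage from wrist: front top edge of block (z=39) by plywood mask, lateral sides
O=np.array([662.7,47.6]);a=0.355
w=capture("wrist");f=np.ascontiguousarray(w["frame"][:,:,::-1])
hsv=cv2.cvtColor(f,cv2.COLOR_BGR2HSV)
m=cv2.inRange(hsv,(10,60,60),(30,200,255));m[:,:220]=0;m[:,420:]=0;m[:100]=0;m[245:]=0
cv2.imwrite("pics/m.png",m)
n,l,s,_=cv2.connectedComponentsWithStats(m);i=1+np.argmax(s[1:,4]);m=(l==i)
top=int(np.median([np.argmax(m[:,x]) for x in range(285,350)]))
rows=range(top+14,min(top+55,225))
Lp=[(np.argmax(m[r]),r) for r in rows];Rp=[(m.shape[1]-1-np.argmax(m[r][::-1])+1,r) for r in rows]
s=ctrl.sense()
res=[]
for P in(Lp,Rp):
    W=ray(w,P,39)[:,:2].astype(np.float32);v=cv2.fitLine(W,cv2.DIST_HUBER,0,.01,.01).ravel()
    if v[0]<0:v[:2]*=-1
    res.append(v)
yaw=np.mean([np.arctan2(v[1],v[0]) for v in res]);u=np.array([np.cos(yaw),np.sin(yaw)]);nn=np.array([-u[1],u[0]])
lat=[v[2:]@nn for v in res]
print("top row",top,"yaw L,R",[round(float(np.arctan2(v[1],v[0])),3) for v in res],"width",round(lat[0]-lat[1],1))
# front top edge: detect as wood brightness step (front face darker)
print("tcp",s["eef_pos"].round(1),"lateral of carriage centre minus tcp (carriage frame)",round(np.mean(lat)-s["eef_pos"][:2]@nn,2))
U=np.array([np.cos(a),np.sin(a)]);N=np.array([-U[1],U[0]])
tt=(s["eef_pos"][:2]-O);print("tcp in track",(tt@U).round(1),(tt@N).round(1))
E
python3 wc.py
python3 - <<'E'
from h import *
f=cv2.imread("pics/g1w.png")
cv2.imwrite("pics/g1z.png",cv2.resize(f[130:330,220:420],None,fx=3,fy=3,interpolation=cv2.INTER_CUBIC))
E
```

```text
top row 167 yaw L,R [0.246, 0.245] width 83.0
tcp [493.8  51.6  53.3] lateral of carriage centre minus tcp (carriage frame) -0.28
tcp in track -157.0 62.4
```

View pics/g1z.png

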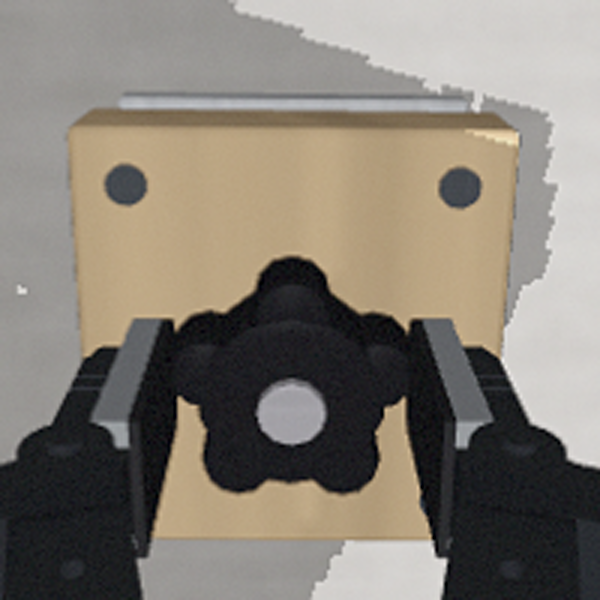

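The carriage is square in the grip (yaw 0.246 against tool 0.256, block width 83 mm). I'll move to a pose in front of the mouth and in line with it.

```bash
python3 go.py 549.3 5.5 53 0.358
```

```text
t 4.03 pos [493.8  51.6  53.3] F [-3.4  1.2  6.3] w 0.477
turn [ 0.001 -0.001 -0.103] shift cm [4.21 5.86 0.05]
```

move_arm --pt "0 0 -0.01 0.3 0.5 0 0.3" --pt "0 0 -0.03 0.9 1.3 0 0.3" --pt "0 0 -0.05 1.6 2.2 0 0.3" --pt "0 0 -0.06 2.2 3.1 0 0.3" --pt "0 0 -0.06 2.4 3.4 0 0.3"

```text
time_s: 4.45
eef_pos: [526.1, 24.2, 53.4]
ee_rot: [0.0, 0.988, 0.157, 0.0]
force: [-4.3, 3.9, 6.7]
grip_width: 0.475
```

```bash
python3 go.py 549.3 5.5 53 0.358
```

```text
t 4.45 pos [526.1  24.2  53.4] F [-4.3  3.9  6.7] w 0.475
turn [ 0.001 -0.001 -0.043] shift cm [1.62 2.5  0.04]
```

move_arm --pt "0 0 -0.01 0.4 0.6 0 0.3" --pt "0 0 -0.03 0.9 1.4 0 0.3" --pt "0 0 -0.043 1.4 2.2 0 0.3" --pt "0 0 -0.043 1.6 2.5 0 0.3" --pt "0 0 -0.043 1.6 2.5 0 0.3"

```text
time_s: 4.87
eef_pos: [549.5, 5.0, 53.4]
ee_rot: [0.001, 0.984, 0.178, 0.001]
force: [1.0, -2.4, 1.5]
grip_width: 0.478
```

```bash
python3 go.py 549.3 5.5 53 0.358; python3 wc.py; python3 carr.py g2;python3 go.py 549.3 5.5 53 0.358
```

```text
t 4.87 pos [549.5   5.   53.4] F [ 1.  -2.4  1.5] w 0.478
turn [ 0.002 -0.001 -0.001] shift cm [-0.   -0.06  0.04]
top row 167 yaw L,R [0.355, 0.342] width 83.1
tcp [549.5   5.   53.5] lateral of carriage centre minus tcp (carriage frame) -0.45
tcp in track -121.0 -0.6
t 5.02 pos [549.4   5.1  53.5] F [ 2.2 -2.1 -0.5] w 0.477
turn [ 0.002 -0.002 -0.   ] shift cm [ 0.   -0.04  0.05]
```

View pics/g2w.png

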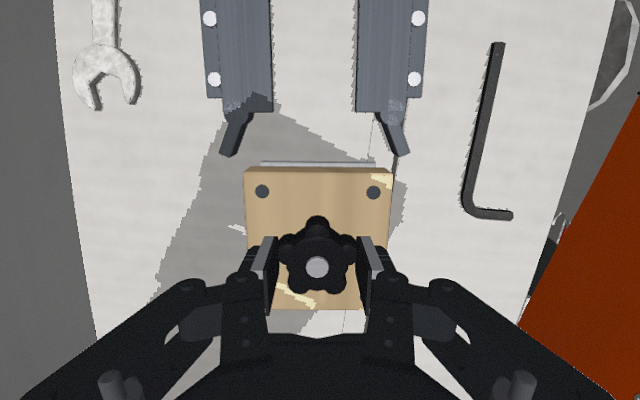

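View pics/g2.png

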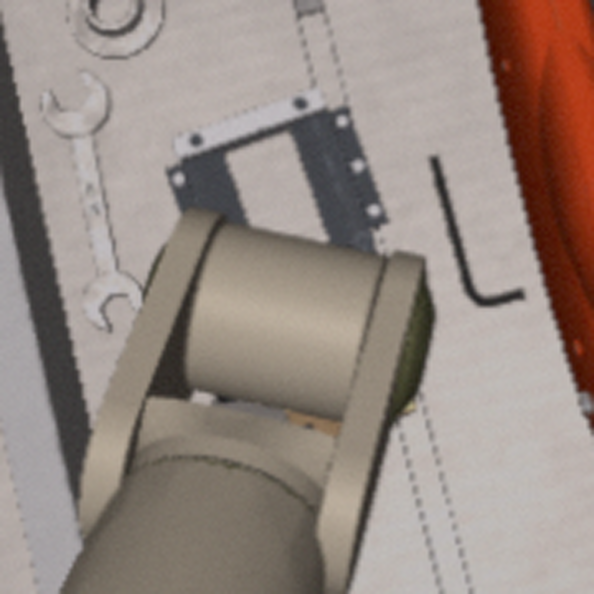

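The wrist view shows the mouth centred ahead, with slot edges at columns 272 and 356 and the block spanning 243 to 392. I'll measure the slot line in this view against the carriage.

Run:
```python
from h import *
w=capture("wrist");v=cv2.cvtColor(w["frame"],cv2.COLOR_RGB2GRAY)
# strong edges per row
for r in(20,50,80,100):
    g=np.diff(v[r,255:375].astype(int)); i=np.argmax(g[:40]);j=70+np.argmin(g[70:])
    P=ray(w,[(255+i+1,r),(255+j+1,r)],17)[:,:2];print(r,255+i+1,255+j+1,P.round(1).tolist(),"width",np.linalg.norm(P[0]-P[1]).round(1))
    U=np.array([np.cos(.355),np.sin(.355)]);N=np.array([-U[1],U[0]])
    s=ctrl.sense()["eef_pos"][:2]; print("   lat of edges vs tcp",((P-s)@N).round(1),"along",((P-s)@U).round(1))
P=ray(w,[(261,163),(376,163)],8)[:,:2];print("plate lat",((P-s)@N).round(1),((P-s)@U).round(1))
P=ray(w,[(230,157),(402,155)],11)[:,:2];print("tips lat",((P-s)@N).round(1),((P-s)@U).round(1))
```

```text
20 271 358 [[654.2, 71.2], [671.0, 26.1]] width 48.1
   lat of edges vs tcp [ 25.4 -22.7] along [121.2 121.4]
50 272 357 [[639.6, 65.7], [656.4, 20.8]] width 48.0
   lat of edges vs tcp [ 25.3 -22.7] along [105.7 105.8]
80 273 356 [[624.5, 60.1], [641.3, 15.2]] width 47.9
   lat of edges vs tcp [ 25.3 -22.6] along [89.6 89.7]
100 274 355 [[614.2, 56.0], [630.8, 11.5]] width 47.5
   lat of edges vs tcp [ 25.1 -22.4] along [78.5 78.6]
plate lat [ 36.2 -38.7] [39.5 39.7]
tips lat [ 55.3 -54.5] [44.  45.5]
```

The slot centre is 1.3 mm left of the TCP and the carriage centre about 0.8 mm right, so I shift left 2 mm and advance.

move_arm --pt "0 0 0 0.3 -0.15 0 0.3" --pt "0 0 0 0.9 -0.2 0 0.3" --pt "0 0 0 1.5 -0.2 0 0.3" --pt "0 0 0 2.1 -0.2 0 0.3" --pt "0 0 0 2.5 -0.2 0 0.3"

```text
time_s: 5.48
eef_pos: [572.3, 16.3, 53.4]
ee_rot: [0.001, 0.984, 0.178, 0.001]
force: [-5.1, -1.9, 4.6]
grip_width: 0.477
```

```bash
python3 wc.py;python3 go.py 662.7 47.6 53 0.355
```

```text
top row 167 yaw L,R [0.354, 0.341] width 83.1
tcp [572.8  16.5  53.5] lateral of carriage centre minus tcp (carriage frame) -0.29
tcp in track -95.1 2.1
t 5.53 pos [572.8  16.5  53.5] F [-0.9  1.7  2.6] w 0.474
turn [ 0.002 -0.002  0.003] shift cm [9.51 0.24 0.06]
```

move_arm --pt "0 0 0 0.3 0 0 0.3" --pt "0 0 0 0.9 0 0 0.3" --pt "0 0 0 1.5 0 0 0.3" --pt "0 0 0 2.1 0 0 0.3" --pt "0 0 0 2.5 0 0 0.3"

```text
time_s: 5.95
eef_pos: [596.7, 25.4, 53.5]
ee_rot: [0.001, 0.984, 0.178, 0.001]
force: [-4.3, -2.2, 4.2]
grip_width: 0.475
```

```bash
python3 wc.py;python3 go.py 662.7 47.6 53 0.355; python3 carr.py g3
```

```text
top row 167 yaw L,R [0.345, 0.35] width 83.3
tcp [597.2  25.6  53.5] lateral of carriage centre minus tcp (carriage frame) -0.22
tcp in track -69.0 2.2
t 6.0 pos [597.2  25.6  53.5] F [-0.7  0.4  2. ] w 0.48
turn [ 0.002 -0.003  0.003] shift cm [6.9  0.24 0.06]
```

View pics/g3w.png

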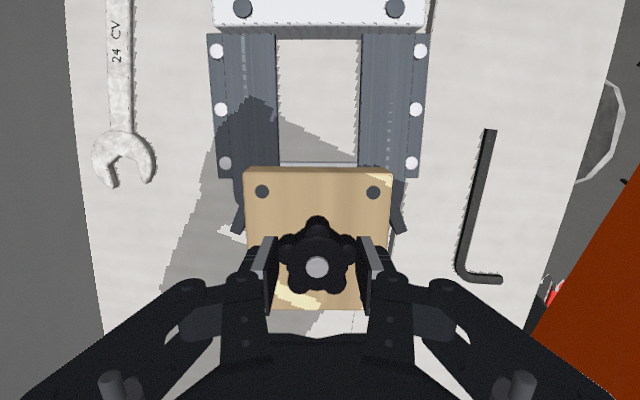

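The plate's leading edge at row 163 is inside the slot (columns 278–358), and there are no side forces. I keep going.

move_arm --pt "0 0 0 0.4 0 0 0.3" --pt "0 0 0 1.0 0 0 0.3" --pt "0 0 0 1.6 0 0 0.3" --pt "0 0 0 2.2 0 0 0.3" --pt "0 0 0 2.8 0 0 0.3"

```text
time_s: 6.52
eef_pos: [623.8, 35.6, 53.5]
ee_rot: [0.001, 0.984, 0.178, 0.002]
force: [-4.2, -1.1, 2.1]
grip_width: 0.479
```

```bash
python3 wc.py;python3 go.py 662.7 47.6 53 0.355
```

```text
top row 167 yaw L,R [0.347, 0.347] width 83.3
tcp [624.8  35.9  53.5] lateral of carriage centre minus tcp (carriage frame) -0.19
tcp in track -39.6 2.2
t 6.57 pos [624.8  35.9  53.5] F [ 0.5 -0.2  0.4] w 0.48
turn [ 0.002 -0.005  0.003] shift cm [3.96 0.24 0.07]
```

move_arm --pt "0 0 0 0.4 0 0 0.3" --pt "0 0 0 1.0 0 0 0.3" --pt "0 0 0 1.6 0 0 0.3" --pt "0 0 0 2.2 0 0 0.3" --pt "0 0 0 2.8 0 0 0.3"

```text
time_s: 6.98
eef_pos: [651.5, 45.8, 53.5]
ee_rot: [0.001, 0.984, 0.178, 0.003]
force: [-3.5, -2.2, 0.5]
grip_width: 0.482
```

```bash
python3 wc.py;python3 go.py 662.7 47.6 53 0.355;python3 carr.py g4
```

```text
top row 168 yaw L,R [0.347, 0.348] width 83.2
tcp [652.4  46.2  53.6] lateral of carriage centre minus tcp (carriage frame) -0.17
tcp in track -10.1 2.2
t 7.03 pos [652.4  46.2  53.6] F [ 1.7 -0.9 -0.3] w 0.476
turn [ 0.003 -0.007  0.003] shift cm [1.01 0.23 0.06]
```

View pics/g4w.png

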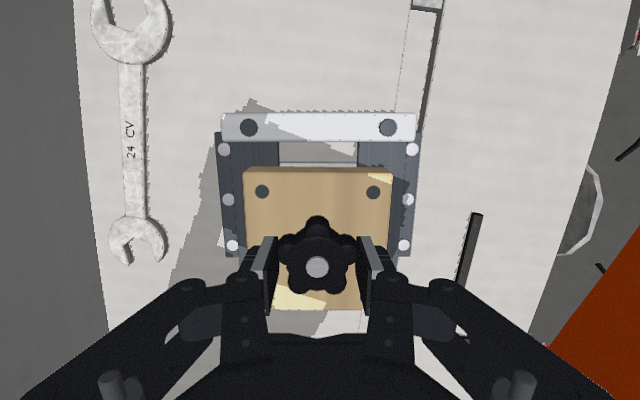

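The carriage is well inside with about 17 mm to go; the stop's lower edge is at row 140 and the plate front at row 163. I'll creep to contact.

move_arm --pt "0 0 0 0.3 0 0 0.3" --pt "0 0 0 0.7 0 0 0.3" --pt "0 0 0 1.0 0 0 0.3" --pt "0 0 0 1.3 0 0 0.3" --pt "0 0 0 1.5 0 0 0.3"

```text
time_s: 7.55
eef_pos: [666.3, 51.6, 53.6]
ee_rot: [0.001, 0.984, 0.178, 0.004]
force: [-2.2, -1.5, -1.0]
grip_width: 0.474
```

move_arm --pt "0 0 0 0.1 0 0 0.3" --pt "0 0 0 0.2 0 0 0.3" --pt "0 0 0 0.3 0 0 0.3" --pt "0 0 0 0.4 0 0 0.3" --pt "0 0 0 0.4 0 0 0.3"

```text
time_s: 7.97
eef_pos: [667.7, 51.8, 53.5]
ee_rot: [0.001, 0.984, 0.178, -0.0]
force: [-18.5, -8.4, 8.3]
grip_width: 0.479
```

There is contact, at about 20 N along the rails with the TCP at track +6.2, so the carriage is at about −0.4 mm. I'll release and then lift.

move_arm --pt "0 0 0 0.1 0 0 0.3" --pt "0 0 0 0.1 0 0 0.6" --pt "0 0 0 0.1 0 0 0.9" --pt "0 0 0 0 0 0 0.9" --pt "0 0 0 0 0 0 0.9"

```text
time_s: 8.38
eef_pos: [667.9, 52.0, 53.7]
ee_rot: [0.001, 0.984, 0.178, 0.0]
force: [-0.6, 0.2, -0.4]
grip_width: 0.902
```

move_arm --pt "0 0 0 0 0 -0.5 0.9" --pt "0 0 0 0 0 -2 0.9" --pt "0 0 0 0 0 -4 0.9" --pt "0 0 0 0 0 -7 0.9" --pt "0 0 0 0 0 -10 0.9"

```text
time_s: 8.8
eef_pos: [667.6, 52.3, 154.9]
ee_rot: [0.001, 0.984, 0.178, 0.0]
force: [-0.2, -1.2, 1.4]
grip_width: 0.902
```

```bash
python3 go.py 662.7 47.6 53 0.355;python3 carr.py g5
```

```text
t 8.8 pos [667.6  52.3 154.9] F [-0.2 -1.2  1.4] w 0.902
turn [ 0.002 -0.     0.004] shift cm [-0.62  0.25 10.19]
```

View pics/g5w.png

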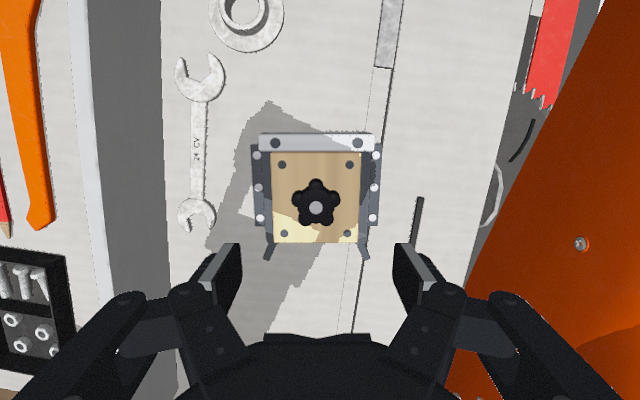

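The wrist view shows the block against the stop at row 151, centred between the rails, with both tools untouched. I'll back off so the top camera can confirm.

move_arm --pt "0 0 0 -3 0 -3 0.9" --pt "0 0 0 -6 0 -5 0.9" --pt "0 0 0 -10 0 -6 0.9" --pt "0 0 0 -14 0 -6 0.9" --pt "0 0 0 -18 0 -6 0.9"

```text
time_s: 9.32
eef_pos: [499.2, -11.1, 218.7]
ee_rot: [0.003, 0.984, 0.179, 0.006]
force: [1.1, -0.2, 0.5]
grip_width: 0.902
```

move_arm --pt "0 0 0 -3 0 0 0.9" --pt "0 0 0 -6 0 0 0.9" --pt "0 0 0 -9 0 0 0.9" --pt "0 0 0 -12 0 0 0.9" --pt "0 0 0 -12 0 0 0.9"

```text
time_s: 9.73
eef_pos: [383.7, -53.9, 217.3]
ee_rot: [0.003, 0.984, 0.178, 0.006]
force: [-0.1, 0.3, -0.3]
grip_width: 0.898
```

```bash
python3 carr.py g6
python3 - <<'E'
from h import *
c=capture("top");f=np.ascontiguousarray(c["frame"][:,:,::-1])
hsv=cv2.cvtColor(f,cv2.COLOR_BGR2HSV)
m=cv2.inRange(hsv,(10,55,100),(35,255,255));m[:,:215]=0;m[:,290:]=0;m[:140]=0;m[230:]=0
cs,_=cv2.findContours(m,0,2);k=cv2.convexHull(max(cs,key=cv2.contourArea))
r=ray(c,k.reshape(-1,2),39)[:,:2].astype(np.float32);b=cv2.minAreaRect(r);print(b)
d=np.array(b[0])-[662.7,47.6];U=np.array([np.cos(.355),np.sin(.355)]);print("track xy",d@U,d@[-U[1],U[0]])
E
```

```text
((661.24853515625, 47.884193420410156), (90.0982666015625, 85.23258972167969), 20.253477096557617)
track xy -1.2621780195889831 0.7709881579591218
```

View pics/g6.png

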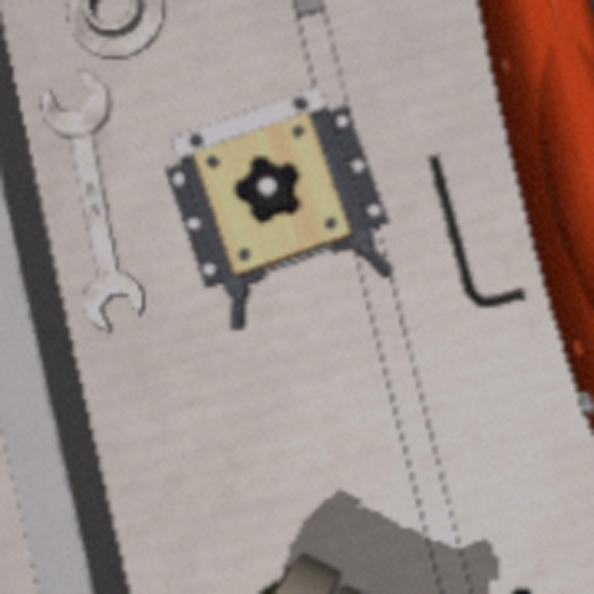

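The top view shows the carriage at (268,187) between the rails and touching the stop, with the spanner and hex key where they started. It measures track (−1.3, +0.8) mm, about 0.002 rad off the rails. I'm handing the job in.

```bash
python3 -c "
from rig import job
print(job.finish_job())"
```

```text
the job is handed in; nothing more can be done
None
```

The carriage is home against the end stop, and I handed the job in at about 10 s of the 51 s allowed. I gripped the carriage by its star knob and slid it over the table to the flared end. I lined it up there, pushed it along the rails until it met the stop (about 20 N), then let go and backed away.

**Last checks:**
- **Position:** the top camera puts the carriage at −1.3 mm along the rails, +0.8 mm sideways and about 0.002 rad off line, all within tolerance. The arm's position at contact gave about −0.4 mm along the rails.
- **Other things:** the spanner and hex key look unmoved in the before and after pictures; I did not measure them. The robot touches nothing.
- **Height and tilt:** I did not measure these directly. The plate was seen going in between the rails, and the block sits square between them.

**Disagreements:**
- **Rail centre:** the wrist and top cameras differed by about 2 mm on where it lies sideways. I followed the wrist view, and the carriage went in without side force.
- **First grip:** it showed about 10 N upward on the tool, so I opened, rose 4 mm and gripped again. About 7 N remained, and it faded as the carriage moved.

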